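# Check that both brake levers stop short of the bar

## Task

A bicycle handlebar is clamped in the bench vice with its two brake levers towards the robot; check that each lever stops short of the grip, first the one at the robot's left, then the one at its right. With the outside of the shut fingers press the lever in towards the bar, firmly but without forcing it, until it comes up against its stop, hold it there for a good second, then follow it slowly back out to rest so that it does not snap. Take hold of nothing, push only on the outer faces of the levers, leave the bar and everything lying about alone, and finish clear with both levers out.

Things in the scene. Friction and masses are not known exactly. Their poses are not given: they have to be found in the camera images.
- vice: grey bench vice, 0.32 m long, 170 mm high, bolted down; it stands elsewhere and turned (up to 0.26 rad) each time. Origin on the bench below the clamped tube; x points away from the robot, y to the robot's left, z up. It holds the handlebar by its stem.
- handlebar: straight, rigid bicycle handlebar, 580 mm long, level, its axis 215 mm above the bench. Origin on the bar's axis at mid-length; x points away from the robot, square to the bar; y along the bar to the robot's left; z up. Bar 22 mm thick; rubber grips 32 mm thick (37 mm at the end flange), from 150 to 288 mm either side of the middle. Levers on the robot's side, level with the bar.
- left_lever (a joint): the left brake lever (robot's left), rad: 0 = out at rest, 0.28 = on its stop; turns clockwise seen from above as it is pressed in. A spring returns it (it snaps if let go): pressed at the press point it takes 1.3 N to start, 4 N just before the stop (up to 6.5 N on the tool with rubbing; 9 N is surely on the stop), then it is hard. Inner face to grip: about 48 mm at rest, 18 mm at the stop, near the ball end.
- left_press (a point): press point of the left lever: mid-height of the blade's outer face (towards the robot), 90 mm outward of the pivot. It goes about 26 mm away from the robot, square to the bar, from rest to stop. Metal blade 13 mm high, 11 mm thick, almost parallel to the bar (6 degrees), a 16 mm ball end 22 mm farther out. Free above, and 130 mm free below. Axes: the bar's when at rest, turning with the lever.
- left_pivot (a point): pivot of the left lever, vertical axis: 125 mm along the bar from its middle (+y) and 42 mm in front of the bar's axis. The blade runs outward from here for 112 mm. Fixed to the handlebar; axes as the handlebar's.
- left_lever_back: inner half of the left lever's blade, the face towards the grip, 5 mm thick, moving with the lever; origin on the pivot. Nothing should press on it.
- right_lever (a joint): the right brake lever (robot's right), rad: 0 = out at rest, 0.28 = on its stop; turns counter-clockwise seen from above as it is pressed in. A spring returns it (it snaps if let go): pressed at the press point it takes 1.3 N to start, 4 N just before the stop (up to 6.5 N on the tool with rubbing; 9 N is surely on the stop), then it is hard. Inner face to grip: about 48 mm at rest, 18 mm at the stop, near the ball end.
- right_press (a point): press point of the right lever: mid-height of the blade's outer face (towards the robot), 90 mm outward of the pivot. It goes about 26 mm away from the robot, square to the bar, from rest to stop. Metal blade 13 mm high, 11 mm thick, almost parallel to the bar (6 degrees), a 16 mm ball end 22 mm farther out. Free above, and 130 mm free below. Axes: the bar's when at rest, turning with the lever.
- right_pivot (a point): pivot of the right lever, vertical axis: 125 mm along the bar from its middle (-y) and 42 mm in front of the bar's axis. The blade runs outward from here for 112 mm. Fixed to the handlebar; axes as the handlebar's.
- right_lever_back: inner half of the right lever's blade, the face towards the grip, 5 mm thick, moving with the lever; origin on the pivot. Nothing should press on it.
- hex_key: dark steel L-shaped hex key, 100 x 30 mm, 6 mm thick, lying flat on the bench; origin under the middle of its long arm. A bystander: leave it alone.
- spanner: steel spanner 160 mm long, about 20 mm high, lying on the bench in front of the bar; origin under its middle. A bystander: leave it alone.
- screwdriver: black-handled screwdriver 200 mm long, 26 mm high, lying on the bench; origin under its middle. A bystander: leave it alone.
- oil_can: grey oil can, 48 mm across and 150 mm tall, standing behind the bar on the right; origin under its centre. A bystander: leave it alone.
- grease_jar: white jar with dark lid, 68 mm across and 60 mm tall, standing below the right grip; origin under its centre. A bystander: leave it alone.
- spare_stem: loose aluminium handlebar stem, about 125 x 45 mm and 40 mm high, lying below the left lever; origin under its middle. A bystander: leave it alone.
- bolt_tray: dark steel tray of bolts, 110 x 150 mm and 30 mm high, behind the bar on the left; origin under its centre. A bystander: leave it alone.

How it is judged:
On the way, in this order (a step that is already met when the one before it is completed fails the run):
1. the left lever is held in at its stop (within 0.03 rad) by the fingers, the right one at rest, for 0.7 s (value of joint left_lever above 0.25 rad and value of joint right_lever below 0.03 rad and contact force between the fingers and left_lever above 2 N), for 0.7 s.
2. the left lever is back out at rest (within 0.03 rad) (value of joint left_lever below 0.03 rad), for 0.2 s.
3. the right lever is held in at its stop (within 0.03 rad) by the fingers, the left one at rest, for 0.7 s (value of joint right_lever above 0.25 rad and value of joint left_lever below 0.03 rad and contact force between the fingers and right_lever above 2 N), for 0.7 s.
4. the right lever is back out at rest (within 0.03 rad) (value of joint right_lever below 0.03 rad), for 0.2 s.
At the end, for the whole second after the job is handed in: Both levers have been pressed to their stops in turn (left, then right), each held there for at least 0.7 s and eased back; both are out at rest (within 0.03 rad) and every loose thing is within 15 mm of where it was (value of joint each of left_lever, right_lever below 0.03 rad and distance of each of hex_key, spanner, screwdriver, oil_can, grease_jar, spare_stem, bolt_tray from where it was at the start of the episode below 0.015 m); the robot touches nothing.
It fails at once if a lever snaps back (faster than 4 rad/s) (velocity of joint any of left_lever, right_lever below -4 rad/s).
It fails at once if a lever is forced or pinched (over 40 N) (contact force between the fingers and left_lever above 40 N or contact force between the fingers and right_lever above 40 N).
It fails at once if a lever is taken hold of: something presses on its inner face (over 1.5 N) (contact force between anything else and left_lever_back above 1.5 N or contact force between anything else and right_lever_back above 1.5 N).
It fails at once if the bar or its grips are gripped or pushed (over 4 N) (contact force between any of the fingers, the arm and handlebar above 4 N).
It fails at once if a bystander is moved over 15 mm or lifted (distance of any of hex_key, spanner, screwdriver, oil_can, grease_jar, spare_stem, bolt_tray from where it was at the start of the episode above 0.015 m).
It also fails if it takes over 58 s, if anything falls off the work surface, if the arm or the gripper's body presses on something with over 40 N, if the wrist force passes 120 N, or if a joint passes its speed limit or range.

## Robot

A 6-joint arm with a two-finger parallel gripper is mounted at the origin on the work surface. World frame = base frame: x ahead of the robot, y to its left, z up, the work surface at z = 0. Lengths are in m, angles in rad, forces in N, time in s.
With the tool pointing down it reaches from about 0.35 to 0.925 m from the base axis. Payload 6.4 kg.
Tool frame: the origin (TCP) lies at the very end of the fingers, on their centre line; the grasp point (between the pads) lies 19 mm behind it (grasp_offset is the distance from the TCP to the grasp point, in m); z points along the fingers, y is the line along which they close (so a half turn about z gives the same grasp; the last joint's range is limited). The gripper opens to 85 mm and grips with 20 to 120 N. Pads are 22 mm wide; open, the fingers measure 114 mm over their backs; the gripper's body (76 mm by 85 mm) begins 54 mm behind the grasp point. The pads swing forward as they close: fully open they stand 13 mm farther back than shut.
Start: joints at [1.085, 0.245, 1.558, -0, 1.339, -0.174], TCP at [0.199, 0.619, 0.231] pointing down, gripper open.
Joint ranges: [-3.13, 3.13], [-1.02, 2.26], [0.13, 2.54], [-0.95, 4.09], [0.21, 2.88], [-2.74, 2.74]. Speed limits (rad/s): [2.57, 2.57, 3.14, 3.14, 3.14, 3.14].

## Interface

Orientations are given as a unit quaternion [x, y, z, w].
In Python, from workcell import get_obs, get_image, calibration, job_done, look_for, regions_of, grasp_offset gives the robot as it stands. The module is installed in compiled form; this text tells all that it offers.
- The arm moves only by the shell command python3 -m creep 'ROWS' [OPENING] [FORCE]. ROWS is JSON, a list of rows, each an object of numbers: "tx", "ty", "tz": the shift along the tool's x, y, z in cm; "twist": the turn about the tool's z in units of 5 degrees (1.0 is 5 degrees). In form: [{"tx": .., "ty": .., "tz": .., "twist": ..}, ...]. A call has 1 to 20 rows; each row shifts and turns the commanded pose from where the row before left it, along the tool's axes as they then stand; what a row does not reach is not made up. A row lasts 1/8 s, in which the tool goes at most 62.5 mm and 10.7 degrees, less where a joint would pass 70% of its speed; a pose out of reach is approached as far as the arm can. A call is refused whole if a number of a shift passes 6.25 or a number of a turn 1, either way. A call with a gripper value outside its range is refused whole. OPENING is the opening, from -1 (shut) to 1 (fully open), so that 0 is half open, set as the call begins (- or left out, the last holds). The fingers move at their own pace and stop on an object; FORCE is the grip in N (left out, the last holds). Time passes only in rows, so rows that do not move let the fingers close. It gives the time, the measured TCP pose, the force, the opening and the grip force at its end, in the units of the state.
- get_obs(): the state, without advancing time (a new reading comes with each control period).
- get_image(name): name is "scene" or "top"; returns the picture (400x640x3 uint8, red, green, blue); there is no depth.
- calibration(name): a dict with "camera_matrix" (3x3 intrinsics, pixels), "k1" (the pictures are not rectified: a ray, as slopes to the right and down, at radius r is drawn at 1 + k1 r^2 times it, then the intrinsics apply), "T" (4x4, takes a point from camera to world coordinates). Camera axes: x right, y down, z forward; pixel columns grow to the right and rows downward; lengths in m; the calibration is good to about 2 mm. A picture is of the moment at which its call begins. calibration takes no time and is no camera call.
- job_done(): hands the job in; it is judged then, once.
Trained networks look in the newest picture that a camera, given by its name, has taken for a name from the list of things; names that differ only in an ending like _2 or _b are one class to them, and where a whole thing is asked for, a point or a joint stands for the part that bears it (a point fixed in the world has none). Each returns a list of dicts, best first, with "score" (0 to 1); they miss things now and then, are a little off and sometimes report something else, mostly with a low value. They report only what shows in the picture. A call takes as long as a camera call.
- look_for(camera, target): "centre" ([column, row] in pixels, amid what is visible of it).
- regions_of(camera, target): "mask" (400x640 bool, what is visible of it) and "centre" ([column, row] in pixels, amid what is visible of it).
The state is a dict: "time_s": time; "joints": joint angles; "qvel": joint speeds; "joint_torque": joint torques, N m; "eef_pos": TCP position; "tool_rot": TCP orientation; "ft_force": force on the tool from outside, world axes, zero at the start; "torque": the same for the moment, N m; "opening": finger opening in m; "finger_force": force on a finger pad.
Only numpy, scipy, OpenCV 4.12 (cv2) and the standard library are available. Lean on these libraries where they do the work, as an engineer would, in place of code of your own. Each camera call takes 0.05 s, during which the arm holds its last target. There are 200 camera calls.

## Working session

There is one attempt and no reset: what is moved stays moved. The work goes in short steps, Python scripts to look and compute and a shell command to move; the robot and the scene stay as the last step left them, time stands still between calls to the robot, and variables do not carry over. Pictures are saved under pics/ and viewed, at most 10 in all, crops included, and the job is handed in when it is done.

```bash
mkdir -p pics; cat > h.py <<'E'
import numpy as np, cv2
from workcell import *
def ray(cam,px):
    c=calibration(cam);K=np.array(c["camera_matrix"]);T=np.array(c["T"])
    p=cv2.undistortPoints(np.array([[px]],float),K,np.array([c["k1"],0,0,0,0.]))[0,0]
    return T[:3,3],T[:3,:3]@np.array([p[0],p[1],1])
def at(cam,px,z):
    o,d=ray(cam,px);return o+d*(z-o[2])/d[2]
def proj(cam,P):
    c=calibration(cam);K=np.array(c["camera_matrix"]);T=np.linalg.inv(np.array(c["T"]))
    return cv2.projectPoints(np.array(P,float).reshape(-1,3),cv2.Rodrigues(T[:3,:3])[0],T[:3,3],K,np.array([c["k1"],0,0,0,0.]))[0].reshape(-1,2)
E
python3 - <<'E'
from h import *
for c in ("top","scene"):
    cv2.imwrite(f"pics/{c}0.png",get_image(c)[:,:,::-1])
    print(c,np.array(calibration(c)["T"]).round(3).tolist())
    for n in ("handlebar","left_lever","right_lever","left_press","right_press","left_pivot","right_pivot","vice"):
        print(n,[(np.round(r["centre"],1).tolist(),round(r["score"],2),at(c,r["centre"],0.215).round(3).tolist()) for r in look_for(c,n)[:2]])
o=get_obs();print(o["eef_pos"],o["tool_rot"],o["ft_force"],o["time_s"],o["opening"])
E
```

```text
top [[-0.02, -0.987, 0.16, 0.409], [-1.0, 0.019, -0.006, 0.034], [0.003, -0.16, -0.987, 1.043], [0.0, 0.0, 0.0, 1.0]]
handlebar [([346.3, 216.1], 0.6, [0.512, -0.007, 0.215])]
left_lever [([240.9, 245.7], 0.79, [0.462, 0.183, 0.215]), ([344.9, 217.7], 0.65, [0.509, -0.004, 0.215])]
right_lever [([449.3, 260.7], 0.65, [0.428, -0.189, 0.215])]
left_press [([237.0, 247.9], 0.76, [0.458, 0.19, 0.215])]
right_press [([447.3, 255.0], 0.83, [0.438, -0.186, 0.215])]
left_pivot [([344.0, 216.3], 0.97, [0.512, -0.003, 0.215])]
right_pivot [([347.5, 217.1], 0.79, [0.51, -0.009, 0.215])]
vice [([342.2, 208.2], 0.59, [0.527, 0.0, 0.215]), ([346.9, 215.4], 0.49, [0.513, -0.008, 0.215])]
scene [[0.353, 0.74, -0.572, 1.1], [0.936, -0.282, 0.213, -0.164], [-0.004, -0.611, -0.792, 0.92], [0.0, 0.0, 0.0, 1.0]]
handlebar [([291.2, 174.6], 0.59, [0.524, -0.001, 0.215])]
left_lever [([371.0, 125.0], 0.62, [0.458, 0.191, 0.215]), ([183.5, 168.6], 0.25, [0.437, -0.186, 0.215])]
right_lever []
left_press [([372.0, 126.4], 0.87, [0.462, 0.191, 0.215])]
right_press [([182.5, 169.5], 0.92, [0.439, -0.189, 0.215])]
left_pivot [([296.3, 174.0], 0.96, [0.526, 0.008, 0.215])]
right_pivot [([295.4, 177.2], 0.64, [0.533, 0.004, 0.215])]
vice [([298.7, 211.5], 0.82, [0.609, -0.016, 0.215])]
[0.19940375 0.61867413 0.23126804] [ 1.55272691e-01  9.87871647e-01 -8.33433503e-06 -1.46005644e-05] [ 0.23774049 -0.47400423 -0.36170798] 0.9 0.08569089182356794
```

View pics/top0.png

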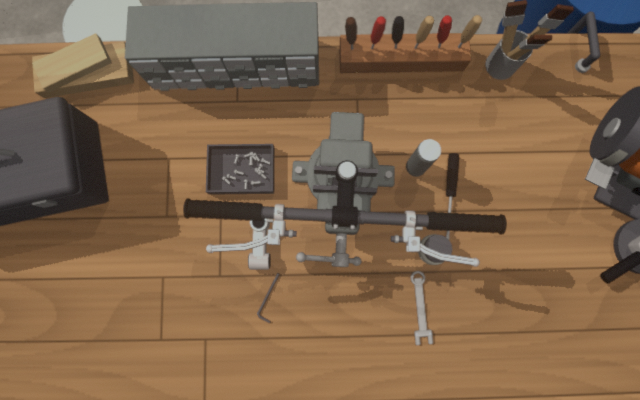

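View pics/scene0.png

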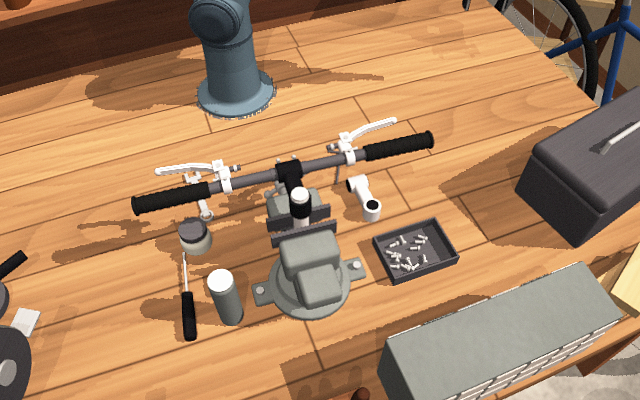

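The top view shows the bar running from (186,208) to (504,224), with the left lever ball at (209,249) and the right at (475,262). The levers are light and free from above. The scene view agrees: left ball (395,121), right ball (158,171).

```bash
python3 - <<'E'
from h import *
from scipy.optimize import least_squares
obs=[]
a=at("top",(186,208.5),.215);b=at("top",(504,224),.215)
print("ends",a,b,np.linalg.norm(a-b),"mid",(a+b)/2,"yaw",np.arctan2(-(a-b)[0],(a-b)[1]))
for c,p in (("top",(209,249)),("top",(475,262)),("scene",(395,121)),("scene",(158,171)),("scene",(432,139)),("scene",(136,206))):print(c,at(c,p,.215))
# grips: dark mask fit in top
im=cv2.cvtColor(get_image("top"),cv2.COLOR_RGB2GRAY)
for x0,x1 in ((180,265),(425,510)):
    sub=(im[195:238,x0:x1]<60).astype(np.uint8)
    n,l,s,ce=cv2.connectedComponentsWithStats(sub);k=1+s[1:,4].argmax();print(s[k]+[x0,195,0,0,0],ce[k]+[x0,195],at("top",ce[k]+[x0,195],.215))
big=cv2.resize(get_image("top")[190:280,180:520],None,fx=2.3,fy=2.3,interpolation=cv2.INTER_CUBIC)
cv2.imwrite("pics/c.png",big[:,:,::-1])
E
```

```text
ends [0.53142651 0.28355639 0.215     ] [ 0.49194225 -0.2926834   0.215     ] 0.5775909451812953 mid [ 0.51168438 -0.0045635   0.215     ] yaw -0.0684135943100266
top [0.45739796 0.24018425 0.215     ]
top [ 0.42487494 -0.23494624  0.215     ]
scene [0.46432061 0.24188275 0.215     ]
scene [ 0.4256044  -0.23344123  0.215     ]
scene [0.53590536 0.28808357 0.215     ]
scene [ 0.4939738  -0.28515669  0.215     ]
[ 184  199   81   28 1371] [224.20860686 210.34865062] [0.52672677 0.21394723 0.215     ]
[ 425  212   81   22 1328] [466.00075301 222.15963855] [ 0.49670403 -0.22352878  0.215     ]
```

View pics/c.png

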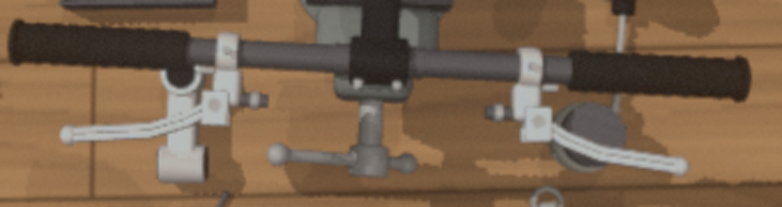

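Bar mid is near (0.512, -0.003) with yaw -0.068, and its measured length of 578 mm fits the given 580. Press points are about (0.454, 0.217) left and (0.424, -0.213) right. I'll shut the fingers, align the tool with the bar, and approach to about 36 mm in front of the left press point.

```bash
python3 -m creep '[{"twist":-0.93},{"twist":-0.93},{"twist":-0.93},{},{"tx":-1.9,"ty":-3.2},{"tx":-1.9,"ty":-3.2},{"tx":-1.9,"ty":-3.2},{"tx":-1.9,"ty":-3.2},{"tx":-1.9,"ty":-3.2},{"tx":-1.9,"ty":-3.2},{"tx":-1.9,"ty":-3.2},{"tx":-1.9,"ty":-3.2},{"tx":-1.9,"ty":-3.2},{"tx":-1.9,"ty":-3.2},{},{}]' -1 40
cat > s.py <<'E'
from h import *
from scipy.spatial.transform import Rotation as R
o=get_obs();M=R.from_quat(o["tool_rot"]).as_matrix();X=np.array([.9977,-.0684]);Y=np.array([.0684,.9977])
d=o["eef_pos"][:2]-np.array([.512,-.003])
print("t",o["time_s"],"pos",o["eef_pos"].round(4),"bar x,y mm",(1000*d@X).round(1),(1000*d@Y).round(1),"toolx",M[:,0].round(3),"F",np.round(o["ft_force"],2),"Fx",round(float(np.dot(o["ft_force"][:2],X)),2),"open",o["opening"])
E
python3 s.py
```

```text
t 1.0 pos [0.1994 0.6187 0.2313] bar x,y mm -354.4 598.9 toolx [-0.952  0.307  0.   ] F [0.18 0.45 0.1 ] Fx 0.15 open 0.0853316847717198schema error: expected keys tx, ty, tz, twist
```

```bash
python3 -m creep '[{"tx":0,"ty":0,"tz":0,"twist":-0.93},{"tx":0,"ty":0,"tz":0,"twist":-0.93},{"tx":0,"ty":0,"tz":0,"twist":-0.93},{"tx":-1.9,"ty":-3.2,"tz":0,"twist":0},{"tx":-1.9,"ty":-3.2,"tz":0,"twist":0},{"tx":-1.9,"ty":-3.2,"tz":0,"twist":0},{"tx":-1.9,"ty":-3.2,"tz":0,"twist":0},{"tx":-1.9,"ty":-3.2,"tz":0,"twist":0},{"tx":-1.9,"ty":-3.2,"tz":0,"twist":0},{"tx":-1.9,"ty":-3.2,"tz":0,"twist":0},{"tx":-1.9,"ty":-3.2,"tz":0,"twist":0},{"tx":-1.9,"ty":-3.2,"tz":0,"twist":0},{"tx":-1.9,"ty":-3.2,"tz":0,"twist":0},{"tx":0,"ty":0,"tz":0,"twist":0},{"tx":0,"ty":0,"tz":0,"twist":0}]' -1 40
python3 s.py
```

```text
time_s: 2.88
eef_pos: [0.367, 0.2867, 0.2314]
tool_rot: [0.034, 0.999, 0.0, 0.0]
ft_force: [-0.7, -0.0, -0.1]
opening: 0.0
finger_force: 0.0
t 2.875 pos [0.367  0.2867 0.2314] bar x,y mm -164.5 279.1 toolx [-0.998  0.068 -0.   ] F [-0.72 -0.03 -0.06] Fx -0.72 open 1.148643586626341e-05
```

```bash
python3 -m creep '[{"tx":-1.1,"ty":-1.6,"tz":0.9,"twist":0},{"tx":-1.1,"ty":-1.6,"tz":0.9,"twist":0},{"tx":-1.1,"ty":-1.6,"tz":0.9,"twist":0},{"tx":-1.1,"ty":-1.6,"tz":0.9,"twist":0},{"tx":0,"ty":0,"tz":0,"twist":0},{"tx":0,"ty":0,"tz":0,"twist":0}]'
python3 s.py; python3 - <<'E'
from h import *
a=get_image("top")[170:290,160:320];b=get_image("scene")[70:190,300:460]
cv2.imwrite("pics/d.png",cv2.resize(np.hstack([a,b]),None,fx=2.5,fy=2.5,interpolation=cv2.INTER_CUBIC)[:,:,::-1])
E
```

```text
time_s: 3.62
eef_pos: [0.4064, 0.2205, 0.1956]
tool_rot: [0.034, 0.999, 0.0, 0.0]
ft_force: [-0.7, -0.0, -0.6]
opening: -0.0002
finger_force: 0.0
t 3.625 pos [0.4064 0.2205 0.1956] bar x,y mm -120.7 215.8 toolx [-0.998  0.067 -0.   ] F [-0.71 -0.   -0.59] Fx -0.71 open -0.00023597686131514162
```

View pics/d.png

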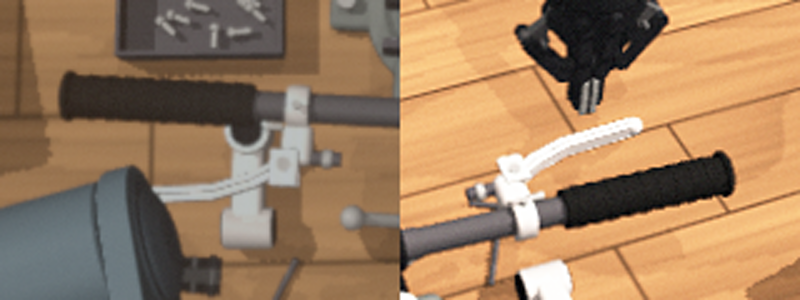

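The crops show the shut fingers standing on the robot side of the left blade, between its bend and ball end and clear of everything. Now I'll ease in.

```bash
python3 -m creep '[{"tx":-0.8,"ty":0,"tz":0,"twist":0},{"tx":-0.8,"ty":0,"tz":0,"twist":0},{"tx":-0.6,"ty":0,"tz":0,"twist":0},{"tx":-0.4,"ty":0,"tz":0,"twist":0},{"tx":-0.3,"ty":0,"tz":0,"twist":0},{"tx":-0.3,"ty":0,"tz":0,"twist":0},{"tx":-0.3,"ty":0,"tz":0,"twist":0},{"tx":0,"ty":0,"tz":0,"twist":0}]'
python3 s.py;  python3 -m creep '[{"tx":-0.3,"ty":0,"tz":0,"twist":0},{"tx":-0.3,"ty":0,"tz":0,"twist":0},{"tx":0,"ty":0,"tz":0,"twist":0}]'
python3 s.py;python3 -m creep '[{"tx":-0.3,"ty":0,"tz":0,"twist":0},{"tx":-0.3,"ty":0,"tz":0,"twist":0},{"tx":0,"ty":0,"tz":0,"twist":0}]'
python3 s.py
```

```text
time_s: 4.72
eef_pos: [0.4417, 0.2172, 0.1953]
tool_rot: [0.034, 0.999, 0.0, 0.0]
ft_force: [-0.3, 0.5, -0.1]
opening: 0.0002
finger_force: 0.0
t 4.725 pos [0.4417 0.2172 0.1953] bar x,y mm -85.2 214.9 toolx [-0.998  0.068 -0.   ] F [-0.26  0.49 -0.05] Fx -0.3 open 0.00023251908486134735
time_s: 5.1
eef_pos: [0.4474, 0.2169, 0.1951]
tool_rot: [0.034, 0.999, 0.0, -0.0]
ft_force: [-1.5, 1.6, 0.4]
opening: 0.0003
finger_force: 1.0
t 5.1 pos [0.4474 0.2169 0.1951] bar x,y mm -79.5 215.0 toolx [-0.998  0.068  0.001] F [-1.51  1.58  0.38] Fx -1.61 open 0.000344490043021699
time_s: 5.48
eef_pos: [0.4535, 0.2165, 0.1951]
tool_rot: [0.034, 0.999, 0.0, -0.0]
ft_force: [-2.7, 2.3, 0.3]
opening: -0.0
finger_force: 1.5
t 5.475 pos [0.4535 0.2165 0.1951] bar x,y mm -73.4 215.0 toolx [-0.998  0.068  0.001] F [-2.65  2.31  0.28] Fx -2.81 open -1.4896130454088703e-06
```

```bash
python3 -m creep '[{"tx":-0.3,"ty":0,"tz":0,"twist":0},{"tx":-0.3,"ty":0,"tz":0,"twist":0},{"tx":-0.3,"ty":0,"tz":0,"twist":0},{"tx":-0.2,"ty":0,"tz":0,"twist":0},{"tx":0,"ty":0,"tz":0,"twist":0}]'
python3 s.py;  python3 -m creep '[{"tx":-0.2,"ty":0,"tz":0,"twist":0},{"tx":0,"ty":0,"tz":0,"twist":0}]'
python3 s.py
```

```text
time_s: 6.1
eef_pos: [0.4642, 0.2162, 0.195]
tool_rot: [0.034, 0.999, 0.001, -0.001]
ft_force: [-3.7, 3.8, -0.5]
opening: -0.0001
finger_force: 2.5
t 6.1 pos [0.4642 0.2162 0.195 ] bar x,y mm -62.7 215.4 toolx [-0.998  0.068  0.001] F [-3.69  3.82 -0.52] Fx -3.95 open -8.767784602212973e-05
time_s: 6.35
eef_pos: [0.4661, 0.2161, 0.195]
tool_rot: [0.034, 0.999, 0.001, -0.001]
ft_force: [-4.3, 5.6, -0.3]
opening: 0.0002
finger_force: 2.7
t 6.35 pos [0.4661 0.2161 0.195 ] bar x,y mm -60.8 215.5 toolx [-0.998  0.068  0.001] F [-4.27  5.64 -0.27] Fx -4.65 open 0.0001882108755924934
```

```bash
python3 -m creep '[{"tx":-0.2,"ty":0.1,"tz":0,"twist":0},{"tx":0,"ty":0,"tz":0,"twist":0}]'
python3 s.py;  python3 -m creep '[{"tx":-0.15,"ty":0.1,"tz":0,"twist":0},{"tx":0,"ty":0,"tz":0,"twist":0}]'
python3 s.py
```

```text
time_s: 6.6
eef_pos: [0.4679, 0.2163, 0.1949]
tool_rot: [0.034, 0.999, -0.0, -0.001]
ft_force: [-5.3, 2.7, -0.5]
opening: -0.0001
finger_force: 3.0
t 6.6 pos [0.4679 0.2163 0.1949] bar x,y mm -59.0 215.8 toolx [-0.998  0.068  0.002] F [-5.3   2.66 -0.45] Fx -5.47 open -0.00011989142751470131
time_s: 6.85
eef_pos: [0.4681, 0.2165, 0.1948]
tool_rot: [0.034, 0.999, -0.001, -0.003]
ft_force: [-12.9, -1.9, 5.3]
opening: 0.0001
finger_force: 5.7
t 6.85 pos [0.4681 0.2165 0.1948] bar x,y mm -58.8 216.0 toolx [-0.998  0.068  0.006] F [-12.86  -1.88   5.3 ] Fx -12.7 open 0.00011504519174588796
```

Force jumped to 12.7 N with no further travel, so the left lever is on its stop. I'll hold about 1.4 s, then follow it back slowly.

```bash
python3 -m creep '[{"tx":0,"ty":0,"tz":0,"twist":0},{"tx":0,"ty":0,"tz":0,"twist":0},{"tx":0,"ty":0,"tz":0,"twist":0},{"tx":0,"ty":0,"tz":0,"twist":0},{"tx":0,"ty":0,"tz":0,"twist":0},{"tx":0,"ty":0,"tz":0,"twist":0},{"tx":0,"ty":0,"tz":0,"twist":0},{"tx":0,"ty":0,"tz":0,"twist":0},{"tx":0,"ty":0,"tz":0,"twist":0},{"tx":0,"ty":0,"tz":0,"twist":0},{"tx":0,"ty":0,"tz":0,"twist":0}]'
python3 s.py;  python3 -m creep '[{"tx":0.2,"ty":0,"tz":0,"twist":0},{"tx":0.2,"ty":0,"tz":0,"twist":0},{"tx":0.2,"ty":0,"tz":0,"twist":0},{"tx":0.2,"ty":0,"tz":0,"twist":0},{"tx":0.2,"ty":0,"tz":0,"twist":0},{"tx":0.2,"ty":0,"tz":0,"twist":0},{"tx":0.2,"ty":0,"tz":0,"twist":0},{"tx":0,"ty":0,"tz":0,"twist":0}]'
python3 s.py;python3 -m creep '[{"tx":0.2,"ty":0,"tz":0,"twist":0},{"tx":0.2,"ty":0,"tz":0,"twist":0},{"tx":0.2,"ty":0,"tz":0,"twist":0},{"tx":0.2,"ty":0,"tz":0,"twist":0},{"tx":0.2,"ty":0,"tz":0,"twist":0},{"tx":0.2,"ty":0,"tz":0,"twist":0},{"tx":0.2,"ty":0,"tz":0,"twist":0},{"tx":0.2,"ty":0,"tz":0,"twist":0},{"tx":0.2,"ty":0,"tz":0,"twist":0},{"tx":0.2,"ty":0,"tz":0,"twist":0},{"tx":0,"ty":0,"tz":0,"twist":0},{"tx":0,"ty":0,"tz":0,"twist":0}]'
python3 s.py
```

```text
time_s: 8.22
eef_pos: [0.4681, 0.2165, 0.1948]
tool_rot: [0.034, 0.999, -0.001, -0.003]
ft_force: [-12.1, -0.5, 5.6]
opening: 0.0
finger_force: 5.6
t 8.225 pos [0.4681 0.2165 0.1948] bar x,y mm -58.8 215.9 toolx [-0.998  0.068  0.006] F [-12.14  -0.46   5.6 ] Fx -12.08 open 1.1377132658111631e-08
time_s: 9.22
eef_pos: [0.4562, 0.2183, 0.1954]
tool_rot: [0.034, 0.999, 0.0, 0.0]
ft_force: [-2.1, -0.6, 0.2]
opening: 0.0001
finger_force: 1.2
t 9.225 pos [0.4562 0.2183 0.1954] bar x,y mm -70.8 217.0 toolx [-0.998  0.068 -0.   ] F [-2.15 -0.63  0.18] Fx -2.1 open 0.0001173160288793282
time_s: 10.72
eef_pos: [0.4363, 0.2196, 0.1953]
tool_rot: [0.034, 0.999, 0.0, 0.0]
ft_force: [-0.3, 1.0, 0.2]
opening: -0.0004
finger_force: 0.0
t 10.725 pos [0.4363 0.2196 0.1953] bar x,y mm -90.8 216.9 toolx [-0.998  0.068 -0.   ] F [-0.26  0.98  0.17] Fx -0.33 open -0.00042922734858034006
```

Left is released and clear. Backing off, lifting, and crossing to the right lever.

```bash
python3 -m creep '[{"tx":1.1,"ty":0,"tz":0,"twist":0},{"tx":1.1,"ty":0,"tz":0,"twist":0},{"tx":1.0,"ty":0,"tz":-1,"twist":0},{"tx":0,"ty":-2,"tz":-2,"twist":0},{"tx":0,"ty":-3.5,"tz":-2,"twist":0},{"tx":0,"ty":-3.5,"tz":0,"twist":0},{"tx":0,"ty":-3.5,"tz":0,"twist":0},{"tx":0,"ty":-3.5,"tz":0,"twist":0},{"tx":0,"ty":-3.5,"tz":0,"twist":0},{"tx":0,"ty":-3.5,"tz":0,"twist":0},{"tx":0,"ty":-3.5,"tz":0,"twist":0},{"tx":0,"ty":-3.5,"tz":0,"twist":0},{"tx":0,"ty":-3.5,"tz":0,"twist":0},{"tx":0,"ty":-3.5,"tz":0,"twist":0},{"tx":0,"ty":-3.5,"tz":0,"twist":0},{"tx":0,"ty":-2.7,"tz":0,"twist":0},{"tx":0,"ty":0,"tz":0,"twist":0},{"tx":0,"ty":0,"tz":0,"twist":0}]'
python3 s.py; python3 - <<'E'
from h import *
a=get_image("top")[170:290,370:530];b=get_image("scene")[90:210,110:270]
cv2.imwrite("pics/e.png",cv2.resize(np.hstack([a,b]),None,fx=2.5,fy=2.5,interpolation=cv2.INTER_CUBIC)[:,:,::-1])
E
```

```text
time_s: 12.98
eef_pos: [0.3748, -0.2085, 0.2456]
tool_rot: [0.034, 0.999, 0.0, 0.0]
ft_force: [0.0, 0.6, 0.1]
opening: -0.0
finger_force: 0.0
t 12.975 pos [ 0.3748 -0.2085  0.2456] bar x,y mm -122.9 -214.4 toolx [-0.998  0.068 -0.   ] F [0.01 0.64 0.13] Fx -0.03 open -1.1458678261046045e-05
```

View pics/e.png

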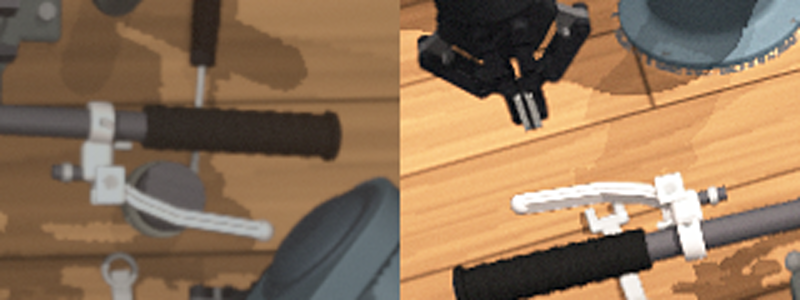

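The fingers stand in front of the right blade with everything clear. I'll lower 5 cm and ease in.

```bash
python3 -m creep '[{"tx":0,"ty":0,"tz":1.7,"twist":0},{"tx":0,"ty":0,"tz":1.7,"twist":0},{"tx":0,"ty":0,"tz":1.6,"twist":0},{"tx":-0.8,"ty":0,"tz":0,"twist":0},{"tx":-0.8,"ty":0,"tz":0,"twist":0},{"tx":-0.6,"ty":0,"tz":0,"twist":0},{"tx":-0.4,"ty":0,"tz":0,"twist":0},{"tx":-0.3,"ty":0,"tz":0,"twist":0},{"tx":-0.3,"ty":0,"tz":0,"twist":0},{"tx":-0.3,"ty":0,"tz":0,"twist":0},{"tx":0,"ty":0,"tz":0,"twist":0}]'
python3 s.py;  python3 -m creep '[{"tx":-0.3,"ty":0,"tz":0,"twist":0},{"tx":-0.3,"ty":0,"tz":0,"twist":0},{"tx":0,"ty":0,"tz":0,"twist":0}]'
python3 s.py;python3 -m creep '[{"tx":-0.3,"ty":0,"tz":0,"twist":0},{"tx":-0.3,"ty":0,"tz":0,"twist":0},{"tx":0,"ty":0,"tz":0,"twist":0}]'
python3 s.py
```

```text
time_s: 14.45
eef_pos: [0.4098, -0.2116, 0.1953]
tool_rot: [0.034, 0.999, -0.0, -0.0]
ft_force: [0.6, 0.1, -0.3]
opening: 0.0
finger_force: 0.0
t 14.45 pos [ 0.4098 -0.2116  0.1953] bar x,y mm -87.7 -215.1 toolx [-0.998  0.068  0.   ] F [ 0.61  0.06 -0.28] Fx 0.6 open 2.3517839888148845e-05
time_s: 14.82
eef_pos: [0.4156, -0.2122, 0.1952]
tool_rot: [0.034, 0.999, -0.0, -0.0]
ft_force: [-2.8, -1.3, 0.5]
opening: 0.0001
finger_force: 0.9
t 14.825 pos [ 0.4156 -0.2122  0.1952] bar x,y mm -81.9 -215.3 toolx [-0.998  0.068  0.001] F [-2.81 -1.28  0.5 ] Fx -2.72 open 9.928287020945963e-05
time_s: 15.2
eef_pos: [0.4217, -0.2126, 0.1953]
tool_rot: [0.034, 0.999, -0.0, -0.0]
ft_force: [-2.4, -1.9, 0.1]
opening: 0.0003
finger_force: 1.3
t 15.2 pos [ 0.4217 -0.2126  0.1953] bar x,y mm -75.7 -215.3 toolx [-0.998  0.068  0.   ] F [-2.4  -1.85  0.14] Fx -2.27 open 0.0002548261213682864
```

```bash
python3 -m creep '[{"tx":-0.3,"ty":0,"tz":0,"twist":0},{"tx":-0.3,"ty":0,"tz":0,"twist":0},{"tx":-0.3,"ty":-0.1,"tz":0,"twist":0},{"tx":-0.2,"ty":0,"tz":0,"twist":0},{"tx":0,"ty":0,"tz":0,"twist":0}]'
python3 s.py;  python3 -m creep '[{"tx":-0.2,"ty":-0.1,"tz":0,"twist":0},{"tx":0,"ty":0,"tz":0,"twist":0}]'
python3 s.py
```

```text
time_s: 15.82
eef_pos: [0.4326, -0.2142, 0.1952]
tool_rot: [0.034, 0.999, -0.0, -0.0]
ft_force: [-5.0, -2.6, 0.3]
opening: 0.0001
finger_force: 2.1
t 15.825 pos [ 0.4326 -0.2142  0.1952] bar x,y mm -64.8 -216.2 toolx [-0.998  0.068  0.   ] F [-5.04 -2.59  0.33] Fx -4.85 open 9.478880827009296e-05
time_s: 16.08
eef_pos: [0.4345, -0.2148, 0.1951]
tool_rot: [0.034, 0.999, 0.001, -0.0]
ft_force: [-3.5, 0.5, -0.5]
opening: -0.0003
finger_force: 1.8
t 16.075 pos [ 0.4345 -0.2148  0.1951] bar x,y mm -62.8 -216.6 toolx [-0.998  0.068  0.   ] F [-3.46  0.51 -0.45] Fx -3.49 open -0.00028435428019808626
```

```bash
python3 -m creep '[{"tx":-0.2,"ty":0,"tz":0,"twist":0},{"tx":0,"ty":0,"tz":0,"twist":0}]'
python3 s.py;  python3 -m creep '[{"tx":-0.15,"ty":0,"tz":0,"twist":0},{"tx":0,"ty":0,"tz":0,"twist":0}]'
python3 s.py
```

```text
time_s: 16.32
eef_pos: [0.4365, -0.2152, 0.1952]
tool_rot: [0.034, 0.999, 0.0, -0.0]
ft_force: [-3.9, 1.8, 0.4]
opening: -0.0004
finger_force: 1.8
t 16.325 pos [ 0.4365 -0.2152  0.1952] bar x,y mm -60.8 -216.8 toolx [-0.998  0.068  0.   ] F [-3.95  1.81  0.39] Fx -4.06 open -0.000357898757670809
time_s: 16.58
eef_pos: [0.4375, -0.2153, 0.1951]
tool_rot: [0.034, 0.999, 0.0, -0.001]
ft_force: [-7.0, 1.9, 1.0]
opening: -0.0001
finger_force: 3.1
t 16.575 pos [ 0.4375 -0.2153  0.1951] bar x,y mm -59.8 -216.9 toolx [-0.998  0.068  0.002] F [-7.    1.92  0.99] Fx -7.11 open -0.00014952495574156396
```

```bash
python3 -m creep '[{"tx":-0.1,"ty":0,"tz":0,"twist":0},{"tx":0,"ty":0,"tz":0,"twist":0}]'
python3 s.py
```

```text
time_s: 16.82
eef_pos: [0.4376, -0.2153, 0.1951]
tool_rot: [0.034, 0.999, 0.001, -0.002]
ft_force: [-11.7, 2.7, 4.2]
opening: -0.0002
finger_force: 5.3
t 16.825 pos [ 0.4376 -0.2153  0.1951] bar x,y mm -59.7 -216.9 toolx [-0.998  0.068  0.005] F [-11.65   2.67   4.21] Fx -11.81 open -0.00023746090910050724
```

The right lever is on its stop at 11.8 N with no further travel. Hold, ease back, then withdraw.

```bash
python3 -m creep '[{"tx":0,"ty":0,"tz":0,"twist":0},{"tx":0,"ty":0,"tz":0,"twist":0},{"tx":0,"ty":0,"tz":0,"twist":0},{"tx":0,"ty":0,"tz":0,"twist":0},{"tx":0,"ty":0,"tz":0,"twist":0},{"tx":0,"ty":0,"tz":0,"twist":0},{"tx":0,"ty":0,"tz":0,"twist":0},{"tx":0,"ty":0,"tz":0,"twist":0},{"tx":0,"ty":0,"tz":0,"twist":0},{"tx":0,"ty":0,"tz":0,"twist":0},{"tx":0,"ty":0,"tz":0,"twist":0}]'
python3 s.py;  python3 -m creep '[{"tx":0.2,"ty":0,"tz":0,"twist":0},{"tx":0.2,"ty":0,"tz":0,"twist":0},{"tx":0.2,"ty":0,"tz":0,"twist":0},{"tx":0.2,"ty":0,"tz":0,"twist":0},{"tx":0.2,"ty":0,"tz":0,"twist":0},{"tx":0.2,"ty":0,"tz":0,"twist":0},{"tx":0.2,"ty":0,"tz":0,"twist":0},{"tx":0,"ty":0,"tz":0,"twist":0}]'
python3 s.py;python3 -m creep '[{"tx":0.2,"ty":0,"tz":0,"twist":0},{"tx":0.2,"ty":0,"tz":0,"twist":0},{"tx":0.2,"ty":0,"tz":0,"twist":0},{"tx":0.2,"ty":0,"tz":0,"twist":0},{"tx":0.2,"ty":0,"tz":0,"twist":0},{"tx":0.2,"ty":0,"tz":0,"twist":0},{"tx":0.2,"ty":0,"tz":0,"twist":0},{"tx":0.2,"ty":0,"tz":0,"twist":0},{"tx":0.2,"ty":0,"tz":0,"twist":0},{"tx":0.2,"ty":0,"tz":0,"twist":0},{"tx":0.8,"ty":0,"tz":0,"twist":0},{"tx":1,"ty":0,"tz":0,"twist":0},{"tx":1,"ty":0,"tz":0,"twist":0},{"tx":0,"ty":0,"tz":-2,"twist":0},{"tx":0,"ty":0,"tz":-2,"twist":0},{"tx":0,"ty":0,"tz":0,"twist":0},{"tx":0,"ty":0,"tz":0,"twist":0}]'
python3 s.py; python3 - <<'E'
from h import *
cv2.imwrite("pics/f.png",get_image("top")[:,:,::-1])
E
```

```text
time_s: 18.2
eef_pos: [0.4376, -0.2153, 0.195]
tool_rot: [0.034, 0.999, 0.001, -0.002]
ft_force: [-10.3, 1.6, 3.3]
opening: -0.0004
finger_force: 5.2
t 18.2 pos [ 0.4376 -0.2153  0.195 ] bar x,y mm -59.7 -216.9 toolx [-0.998  0.068  0.005] F [-10.34   1.57   3.31] Fx -10.42 open -0.0004323421740322855
time_s: 19.2
eef_pos: [0.4251, -0.2148, 0.1955]
tool_rot: [0.034, 0.999, -0.0, 0.0]
ft_force: [-2.2, 1.4, -0.5]
opening: 0.0001
finger_force: 1.1
t 19.2 pos [ 0.4251 -0.2148  0.1955] bar x,y mm -72.2 -217.3 toolx [-0.998  0.068 -0.001] F [-2.24  1.38 -0.51] Fx -2.33 open 9.068607711085723e-05
time_s: 21.32
eef_pos: [0.3766, -0.2111, 0.2345]
tool_rot: [0.034, 0.999, 0.0, -0.0]
ft_force: [0.5, 0.2, 0.0]
opening: -0.0001
finger_force: 0.0
t 21.325 pos [ 0.3766 -0.2111  0.2345] bar x,y mm -120.8 -216.9 toolx [-0.998  0.068  0.001] F [0.53 0.23 0.03] Fx 0.52 open -7.393603974297984e-05
```

View pics/f.png

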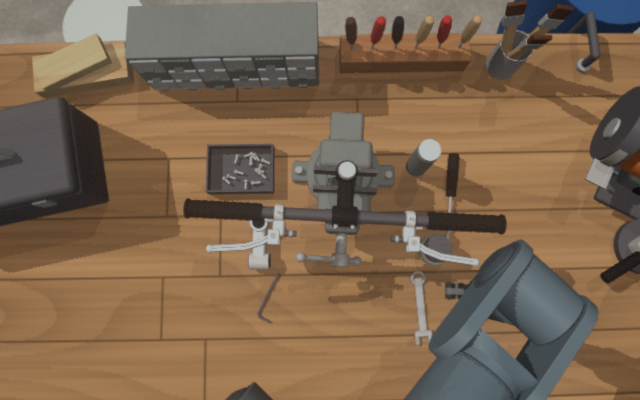

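Both levers are back out, with ball ends at (209,249) and (475,262) as at the start. The bystanders have not moved and the arm is clear.

```bash
python3 -c "from workcell import job_done;print(job_done())"
```

```text
the job is handed in; nothing more can be done
None
```

I pressed the left lever and then the right to their stops (about 12 N each), held each for about 1.4 s and eased it back to rest; the arm finished clear, nothing else moved, and the job is handed in, though no verdict came back.

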